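# Consolidate two half-filled pot trays and stack the emptied one

### The arm

A 7-joint arm with a two-finger parallel gripper is mounted at the origin on the work surface. World frame = base frame: x ahead of the robot, y to its left, z up, the work surface at z = 0. Lengths are in m, angles in rad, forces in N, time in s.
With the tool pointing down it reaches from about 0.425 to 0.875 m from the base axis. Payload 4.7 kg.
Tool frame: the origin (TCP) lies at the centre of the arm's flange, where the gripper is bolted on; the fingertips stand 182 mm ahead of it and the grasp point (between the pads) lies 164 mm ahead of it; x points along the fingers, y is the direction in which the jaws open and shut, and the axes are right-handed (so a half turn about x gives the same grasp; the last joint's range is limited). The gripper opens to 87 mm and grips with 3 to 60 N. Pads are 19 mm wide; open, the fingers measure 117 mm over their backs; the gripper's body (75 mm by 190 mm) begins 51 mm behind the grasp point.
Start: joints at [1.268, 0.321, -0.07, 1.45, 0.023, 1.371, -0.057], TCP at [0.202, -0.618, 0.405] pointing down, gripper open.
Joint ranges: [-2.86, 2.86], [-0.3, 2.09], [-1.38, 1.24], [0.06, 2.45], [-1.56, 4.7], [0.09, 2.05], [-2.69, 2.69]. Speed limits (rad/s): [2.57, 2.57, 3.14, 3.14, 3.14, 3.14, 3.14].

### API

Orientations are given as a rotation vector (axis times angle).
In Python, from bench import ctrl gives the robot as it stands.
- The arm moves only by the shell command python3 -m crank 'ROWS' [FORCE]. ROWS is JSON, one flat list of numbers, 7 for each row, row after row: the shift along the tool's x, y, z in mm, then the turn, a rotation vector about the tool's x, y, z in rad, then the finger opening in mm, from 0 to 87. A call has exactly 5 rows; each row shifts and turns the commanded pose from where the row before left it, along the tool's axes as they then stand; what a row does not reach is not made up. A row lasts 1/8 s, in which the tool goes at most 62.5 mm and 10.7 degrees, less where a joint would pass 70% of its speed; a pose out of reach is approached as far as the arm can. A call with a gripper value outside its range is refused whole. The fingers move at their own pace and stop on an object; FORCE is the grip in N (left out, the last holds). Time passes only in rows, so rows that do not move let the fingers close, or fill a call up. It gives the time, the measured TCP pose, the force and the opening at its end, in the units of the state.
- ctrl.get_state(): the state, without advancing time (a new reading comes with each control period).
- ctrl.get_image(name): name is "scene" or "top"; returns the picture (384x512x3 uint8, red, green, blue); there is no depth.
- ctrl.camera_params(name): a dict with "K" (3x3 intrinsics, pixels), "k1" (the pictures are not rectified: a ray, as slopes to the right and down, at radius r is drawn at 1 + k1 r^2 times it, then the intrinsics apply), "world_to_cam" (4x4, takes a point from world to camera coordinates). Camera axes: x right, y down, z forward; pixel columns grow to the right and rows downward; lengths in m; the calibration is good to about 2 mm. A picture is of the moment at which its call begins. camera_params takes no time and is no camera call.
- ctrl.close_job(): hands the job in, once; it reports no verdict.
Trained networks look in the newest picture that a camera, given by its name, has taken for a name from the list of things; names that differ only in an ending like _2 or _b are one class to them, and where a whole thing is asked for, a point or a joint stands for the part that bears it (a point fixed in the world has none). Each returns a list of dicts, best first, with "confidence" (0 to 1); they miss things now and then, are a little off and sometimes report something else, mostly with a low value. They report only what shows in the picture. A call takes as long as a camera call. They do not tell look-alikes from the thing itself.
- ctrl.regions_of(camera, target): "region" (384x512 bool, what is visible of it) and "at" ([column, row] in pixels, amid what is visible of it).
- ctrl.mark_of(camera, target): "at" ([column, row] in pixels: a listed point, or the origin of a listed thing).
The state is a dict: "time": time; "joint_positions": joint angles; "qd": joint speeds; "joint_torque": joint torques, N m; "position": TCP position; "tool_rot": TCP orientation; "ft_force": force on the tool from outside, world axes, zero at the start; "torque": the same for the moment, N m; "grip_width": opening from 0.0 (shut) to 1.0 (fully open).
Only numpy, scipy, OpenCV 4.12 (cv2) and the standard library are available. Lean on these libraries where they do the work, as an engineer would, in place of code of your own. Each camera call takes 0.05 s, during which the arm holds its last target.

### The job

Two of the red four-cell seed trays on the bench are half full of small clay pots: gather all four pots in one of those two trays (whichever you like), one standing upright in each cell, lowering them in rather than dropping them. Then stack the emptied tray the right way up on the spare empty tray where that stands on the bench, lined up so that its foot drops fully home into the lower rim. Do not knock a pot over, and leave all the other things on the bench where they are.

Things in the scene. Friction and masses are not known exactly. Their poses are not given: they have to be found in the camera images.
- tray_a_mid (a point): red plastic seed tray, one row of four cells, 202 mm long (x, the row), 60 wide (y), 40 tall; point at its centre, 20 mm above its underside. Starts with two pots. All three trays are alike, loose, 120 g. Cell centres at x = -67.5, -22.5, 22.5, 67.5 mm; cell floor 43 x 39 mm, 3 mm above the underside; cross walls 2.5 mm thick, 25 mm high. Outer walls 2.5 mm thick, upright from 12 to 40 mm.
- tray_b_mid (a point): red plastic seed tray, one row of four cells, 202 mm long (x, the row), 60 wide (y), 40 tall; point at its centre, 20 mm above its underside. Starts with two pots. Below 12 mm each tray has a tapered foot, 191 x 49 mm at its top, 185 x 43 mm at the bottom, that drops into the mouth (197 x 55 mm) of a tray below; the step above the foot then sits on the lower rim.
- tray_c_mid (a point): red plastic seed tray, one row of four cells, 202 mm long (x, the row), 60 wide (y), 40 tall; point at its centre, 20 mm above its underside. The spare: starts empty. A tray stacked on it has its centre 28 mm above this one and 3 mm play all round; fingers holding that tray by its outer walls must stay over 12 mm above its underside, or they land on this rim. May be stacked either way round.
- pot_1_mid (a point): terracotta pot standing loose in a cell, one of four alike: 72 mm tall, base 28 mm diameter, widening to 34; straight rim band 38 mm in diameter over the top 22 mm. Point at its centre, 36 mm up; z is its axis. 70 g. Its top 35 mm show above the tray walls; neighbours stand as near as 7 mm along the row, so grip the rim band across the row.
- pot_2_mid (a point): terracotta pot standing loose in a cell, one of four alike: 72 mm tall, base 28 mm diameter, widening to 34; straight rim band 38 mm in diameter over the top 22 mm. Point at its centre, 36 mm up; z is its axis. 70 g. Its top 35 mm show above the tray walls; neighbours stand as near as 7 mm along the row, so grip the rim band across the row.
- pot_3_mid (a point): terracotta pot standing loose in a cell, one of four alike: 72 mm tall, base 28 mm diameter, widening to 34; straight rim band 38 mm in diameter over the top 22 mm. Point at its centre, 36 mm up; z is its axis. 70 g. Its top 35 mm show above the tray walls; neighbours stand as near as 7 mm along the row, so grip the rim band across the row.
- pot_4_mid (a point): terracotta pot standing loose in a cell, one of four alike: 72 mm tall, base 28 mm diameter, widening to 34; straight rim band 38 mm in diameter over the top 22 mm. Point at its centre, 36 mm up; z is its axis. 70 g. Its top 35 mm show above the tray walls; neighbours stand as near as 7 mm along the row, so grip the rim band across the row.
- dibber: wooden dibber lying on the bench, 160 mm long, 22 mm thick; origin under its middle. A bystander: leave it where it is.
- connector: upright brass hose connector, 28 mm diameter, 40 mm tall; origin at the centre of its underside. A bystander: leave it where it is.
- trowel: green plastic trowel lying on the bench, about 290 mm long and 75 mm wide, 30 mm tall; origin on the bench under its neck, blade towards its +x. A bystander: leave it where it is.
- fork: stainless steel hand fork with a wooden handle, lying, about 275 mm long, 70 mm wide, 30 mm tall; origin on the bench under its neck, tines towards its +x. A bystander: leave it where it is.
- big_pot: large terracotta pot, 112 mm across the rim, 105 mm tall; origin at the centre of its underside. A bystander: leave it where it is.
- level: grey aluminium spirit level lying along its x axis on its narrow edge, 402 mm long, 24 mm wide, 50 mm tall; origin under its middle. A bystander: leave it where it is.
- jar: glass jar with a steel lid, 68 mm diameter, 90 mm tall; origin at the centre of its underside. A bystander: leave it where it is.
Not all that is in view belongs to the job. Leave any blue look-alike of the part that bears pot_4_mid alone. Leave any green look-alike of the part that bears pot_3_mid alone.

How it is judged:
By the outcome, as a careful person would: the job done as asked, in the order asked, and still so for the second after the job is handed in, with the robot touching nothing.
It also fails if it takes over 72 s, if anything falls off the work surface, if the arm or the gripper's body presses on something with over 40 N, if the wrist force passes 120 N, or if a joint passes its speed limit or range.

## Working session

There is one attempt and no reset: what is moved stays moved. The work goes in short steps, Python scripts to look and compute and a shell command to move; the robot and the scene stay as the last step left them, time stands still between calls to the robot, and variables do not carry over. Pictures are saved under pics/ and viewed, and the job is handed in when it is done.

```bash
ls; mkdir -p pics; python3 - <<'E'
from bench import ctrl
import cv2,numpy as np
s=ctrl.get_state()
for k,v in s.items(): print(k,np.round(v,4))
for c in("scene","top"):
    im=ctrl.get_image(c); cv2.imwrite(f"pics/{c}0.png",cv2.resize(im[:,:,::-1],(800,600),interpolation=cv2.INTER_CUBIC))
    p=ctrl.camera_params(c); print(c,p)
E
```

```text
pics
time 0.0
joint_positions [ 1.2681  0.3218 -0.0701  1.4517  0.0226  1.3708 -0.0569]
qd [ 0.0001  0.0019  0.     -0.0024  0.0025  0.0007  0.0008]
joint_torque [-3.00000e-04 -4.91297e+01 -4.03800e-01 -3.12530e+01 -6.36000e-02
  4.38000e-02  2.00000e-04]
position [ 0.2024 -0.6175  0.4037]
tool_rot [ 2.0507  0.3296 -2.0515]
ft_force [ 0.0531 -0.6236 -0.311 ]
torque [ 0.0114 -0.0013 -0.0153]
grip_width 0.9999
scene {'K': array([[497.65162457,   0.        , 260.22113966],
       [  0.        , 497.65162457, 185.37446086],
       [  0.        ,   0.        ,   1.        ]]), 'k1': -0.035451103676715535, 'world_to_cam': array([[ 0.72138135,  0.69245215, -0.01090696, -0.39827951],
       [ 0.54142436, -0.5737242 , -0.61457319, -0.25725944],
       [-0.43182011,  0.43743634, -0.78878441,  1.78229022],
       [ 0.        ,  0.        ,  0.        ,  1.        ]])}
top {'K': array([[407.7018784 ,   0.        , 259.21949898],
       [  0.        , 407.7018784 , 183.99711735],
       [  0.        ,   0.        ,   1.        ]]), 'k1': -0.12086666855343169, 'world_to_cam': array([[ 0.0170208 , -0.99970732,  0.01719227, -0.01168528],
       [-0.98552651, -0.01967497, -0.16837573,  0.57390257],
       [ 0.16866471, -0.01407755, -0.98557295,  1.47511374],
       [ 0.        ,  0.        ,  0.        ,  1.        ]])}
```

View pics/scene0.png

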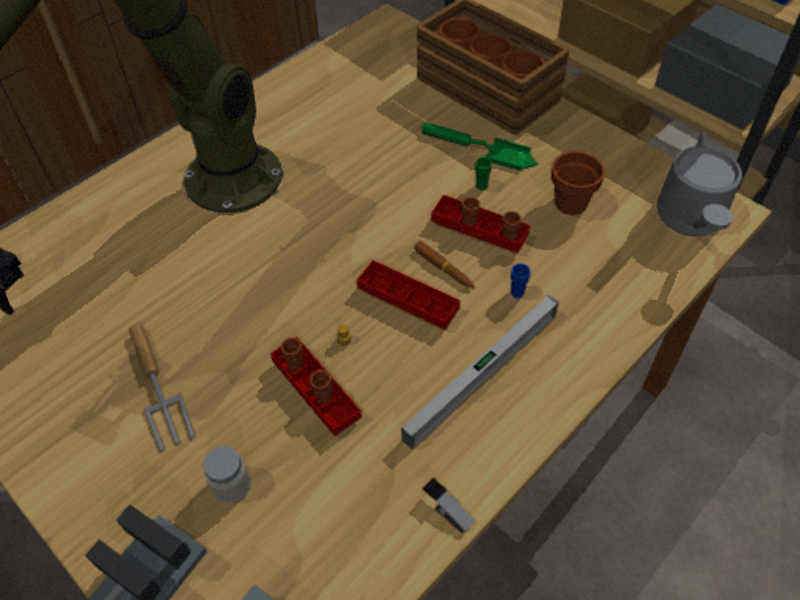

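View pics/top0.png

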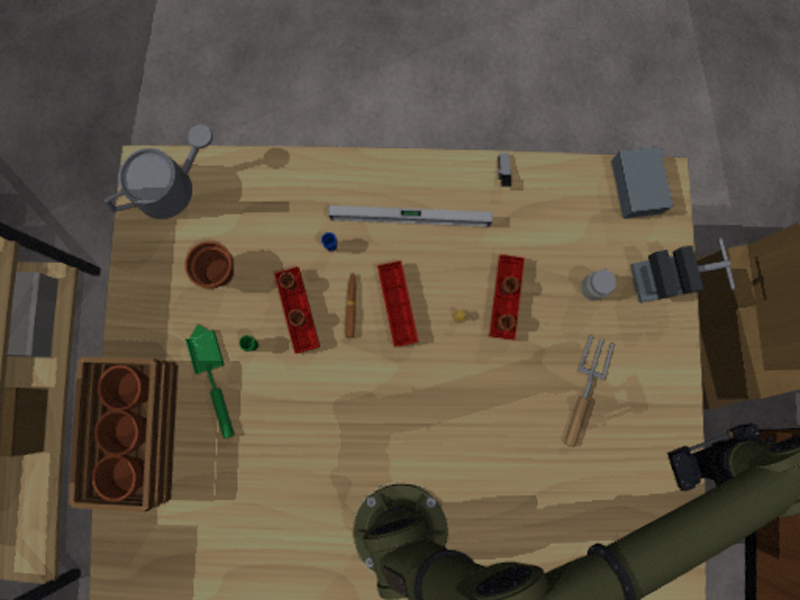

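```bash
cat > h.py <<'E'
from bench import ctrl
import numpy as np,cv2
from scipy.spatial.transform import Rotation as R
P={c:ctrl.camera_params(c) for c in("scene","top")}
def ray(c,uv):
    p=P[c];K=p["K"];d=np.array([(uv[0]-K[0,2])/K[0,0],(uv[1]-K[1,2])/K[1,1]])
    s=d.copy()
    for _ in range(20): s=d/(1+p["k1"]*(s@s))
    T=p["world_to_cam"];Rm=T[:3,:3];o=-Rm.T@T[:3,3]
    v=Rm.T@np.array([s[0],s[1],1]);return o,v/np.linalg.norm(v)
def atz(c,uv,z):
    o,v=ray(c,uv);return o+v*(z-o[2])/v[2]
def proj(c,X):
    p=P[c];T=p["world_to_cam"];x=T[:3,:3]@np.asarray(X)+T[:3,3];s=x[:2]/x[2];s=s*(1+p["k1"]*(s@s));K=p["K"]
    return np.array([s[0]*K[0,0]+K[0,2],s[1]*K[1,1]+K[1,2]])
def tri(a,b):
    A=[];B=[]
    M=np.zeros((3,3));v=np.zeros(3)
    for c,uv in(("scene",a),("top",b)):
        o,d=ray(c,uv);Q=np.eye(3)-np.outer(d,d);M+=Q;v+=Q@o
    return np.linalg.solve(M,v)
E
python3 - <<'E'
from h import *
for n,z in(("tray_a_mid",.02),("pot_1_mid",.039)):
  for c in("top","scene"):
    for r in ctrl.mark_of(c,n):
        print(n,c,round(r["confidence"],2),np.round(r["at"],1),np.round(atz(c,r["at"],z),4))
for c in("top","scene"):
    for r in ctrl.regions_of(c,"tray_a_mid"):
        m=r["region"];print("reg",c,round(r["confidence"],2),np.round(r["at"],1),m.sum())
    for n in("connector","dibber"):
        r=ctrl.mark_of(c,n)
        if r: print(n,c,[(round(q["confidence"],2),np.round(atz(c,q["at"],0),3)) for q in r[:2]])
print(ctrl.get_state()["time"])
E
```

```text
tray_a_mid top 0.71 [323.7 191. ] [ 0.5567 -0.2483  0.02  ]
tray_a_mid top 0.45 [183.7 181.4] [0.5832 0.2869 0.02  ]
tray_a_mid scene 0.62 [202.7 243.5] [ 0.5528 -0.2383  0.02  ]
tray_a_mid scene 0.45 [187.6 227.4] [ 0.4798 -0.2319  0.02  ]
pot_1_mid top 0.46 [321.6 209.9] [ 0.482  -0.2364  0.039 ]
pot_1_mid top 0.24 [325.  182.5] [ 0.5864 -0.2502  0.039 ]
pot_1_mid scene 0.62 [185.1 229.8] [ 0.4919 -0.2488  0.039 ]
reg top 0.8 [323.7 189.5] 704
connector top [(0.53, array([ 0.52 , -0.137,  0.   ])), (0.48, array([ 0.575, -0.248,  0.   ]))]
dibber top [(0.6, array([0.59, 0.28, 0.  ])), (0.58, array([0.535, 0.123, 0.   ]))]
reg scene 0.64 [203.1 253.4] 1067
reg scene 0.63 [260.5 188. ] 1391
connector scene [(0.65, array([ 0.506, -0.146, -0.   ]))]
dibber scene [(0.63, array([0.535, 0.143, 0.   ])), (0.58, array([0.613, 0.456, 0.   ]))]
0.6
```

```bash
cat > fit.py <<'E'
from h import *
from scipy.optimize import minimize
def redmask(im):
    h=cv2.cvtColor(im,cv2.COLOR_RGB2HSV)
    return ((((h[...,0]<4)|(h[...,0]>174))&(h[...,1]>200)&(h[...,2]>50))).astype(np.uint8)
def pts(q,z0=0):
    x,y,a=q;o=[]
    for L,W,z in((185,43,0),(191,49,12),(202,60,12),(202,60,40)):
        for s in(1,-1):
            for t in(1,-1):
                u,v=s*L/2000,t*W/2000
                o.append([x+u*np.cos(a)-v*np.sin(a),y+u*np.sin(a)+v*np.cos(a),z0+z/1000])
    return o
S=8
def hullmask(p):
    m=np.zeros((384*S//1,512*S//1),np.uint8) 
    return m
def cost(q,hulls,z0=0):
    c=0
    for cam,h in hulls.items():
        a=cv2.convexHull(np.array([proj(cam,X) for X in pts(q,z0)],np.float32))
        i,_=cv2.intersectConvexConvex(a,h);A=cv2.contourArea(a);B=cv2.contourArea(h)
        c+=1-i/(A+B-i)
    return c
def blobs(cam,im):
    m=redmask(im);m=cv2.morphologyEx(m,cv2.MORPH_CLOSE,np.ones((5,5)))
    n,l,st,ce=cv2.connectedComponentsWithStats(m);o=[]
    for i in range(1,n):
        if st[i,4]>250:
            ys,xs=np.nonzero(l==i);c=np.concatenate([np.stack([xs+dx,ys+dy],1) for dx in(-.5,.5) for dy in(-.5,.5)]).astype(np.float32)
            o.append((cv2.convexHull(c),atz(cam,ce[i],.025)))
    return o
def fit(B,q0,z0=0):
    hulls={}
    for cam,bl in B.items():
        g=[h for h,c in bl if np.hypot(*(c[:2]-q0[:2]))<.06]
        if g: hulls[cam]=max(g,key=cv2.contourArea)
    best=None
    for hh in (hulls,)+tuple({k:hulls[k]} for k in hulls):
        r=min((minimize(cost,np.add(q0,[0,0,d]),args=(hh,z0),method="Nelder-Mead",options=dict(initial_simplex=np.add(q0,[0,0,d])+np.array([[0,0,0],[.01,0,0],[0,.01,0],[0,0,.1]]),xatol=1e-5,fatol=1e-6)) for d in(-.1,.1)),key=lambda r:r.fun)
        print(list(hh),np.round(r.x,4),np.round(r.fun,3))
E
python3 - <<'E'
from fit import *
ims={c:ctrl.get_image(c) for c in("top","scene")}
for c in ims: np.save(f"pics/{c}.npy",ims[c])
B={c:blobs(c,ims[c]) for c in ims}
for c in B: print(c,[np.round(b[1],3) for b in B[c]])
for q in((.56,-.25,0),(.55,.02,.1),(.53,.26,.1)): fit(B,q)
t=ims["top"][155:235,165:345];cv2.imwrite("pics/t1.png",cv2.resize(t[:,:,::-1],None,fx=4.4,fy=4.4,interpolation=cv2.INTER_CUBIC))
t=ims["scene"][110:290,160:350];cv2.imwrite("pics/s1.png",cv2.resize(t[:,:,::-1],None,fx=3.3,fy=3.3,interpolation=cv2.INTER_CUBIC))
E
```

```text
top [array([ 0.566, -0.248,  0.025]), array([0.538, 0.018, 0.025]), array([0.51 , 0.256, 0.025])]
scene [array([0.515, 0.256, 0.025]), array([0.538, 0.019, 0.025]), array([ 0.578, -0.254,  0.025])]
['top', 'scene'] [ 0.5596 -0.2484 -0.1292] 0.091
['top'] [ 0.561  -0.2485 -0.1302] 0.032
['scene'] [ 0.5582 -0.2487 -0.1277] 0.052
['top', 'scene'] [0.5372 0.0175 0.2209] 0.063
['top'] [0.5396 0.0178 0.2215] 0.031
['scene'] [0.5365 0.0179 0.2219] 0.019
['top', 'scene'] [0.5184 0.2607 0.2993] 0.073
['top'] [0.5194 0.2601 0.3001] 0.024
['scene'] [0.5161 0.2612 0.2921] 0.023
```

View pics/t1.png

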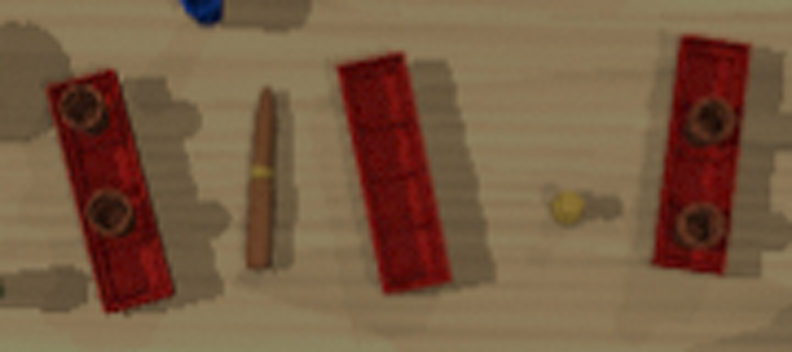

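View pics/s1.png

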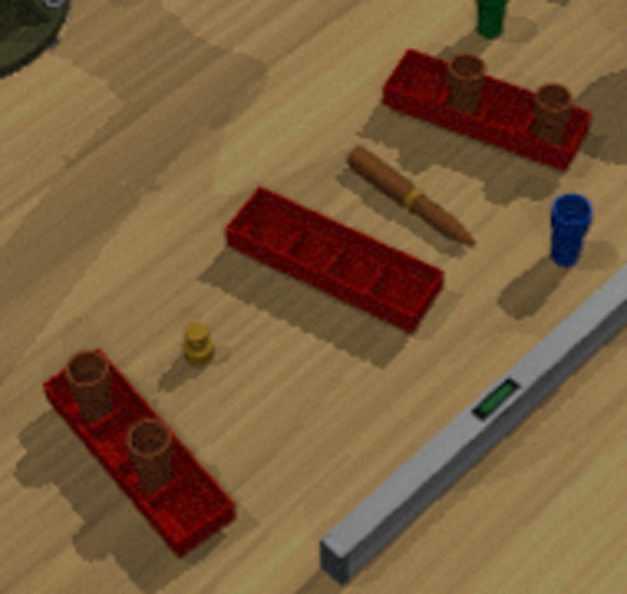

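```bash
cat > ov.py <<'E'
from h import *
TR={"R":(.560,-.2485,-.129),"M":(.538,.0178,.2215),"L":(.5185,.2605,.298)}
def loc(t,u,v=0,q=None):
    x,y,a=q or TR[t];return np.array([x+u*np.cos(a)-v*np.sin(a),y+u*np.sin(a)+v*np.cos(a)])
def circ(xy,z,r): 
    t=np.linspace(0,2*np.pi,60);return [(xy[0]+r*np.cos(i),xy[1]+r*np.sin(i),z) for i in t]
def crop(im,cam,xyz,name,curves,half=22,S=9):
    c=proj(cam,xyz);x0,y0=int(c[0]-half),int(c[1]-half)
    M=np.float32([[S,0,-x0*S+S/2-.5],[0,S,-y0*S+S/2-.5]])
    o=cv2.warpAffine(im[:,:,::-1].copy(),M,(2*half*S,2*half*S),flags=cv2.INTER_CUBIC)
    o=np.clip(o.astype(float)*1.8,0,255).astype(np.uint8)
    for cv_,col in curves:
        p=np.array([proj(cam,X) for X in cv_]);p=(p-[x0,y0])*S+S/2
        cv2.polylines(o,[p.astype(np.int32)],False,col,1)
    return o
E
python3 - <<'E'
from ov import *
rows=[]
for cam in("top","scene"):
    im=np.load(f"pics/{cam}.npy");o=[]
    for t,u in(("R",-.0675),("R",.0225),("L",-.0225),("L",.0675)):
        p=loc(t,u);x,y,a=TR[t]
        rect=[tuple(loc(t,i*.101,j*.03))+(.04,) for i,j in((1,1),(1,-1),(-1,-1),(-1,1),(1,1))]
        o.append(cv2.resize(crop(im,cam,(*p,.05),"",[(circ(p,.075,.019),(0,255,0)),(circ(p,.053,.019),(255,255,0)),(rect,(255,255,255))],half=16,S=12),(200,200*1)) if 0 else crop(im,cam,(*p,.05),"",[(circ(p,.075,.019),(0,255,0)),(rect,(255,255,255))],half=14 if cam=="top" else 20,S=7 if cam=="top" else 5)[:196,:196])
    rows.append(np.hstack(o))
cv2.imwrite("pics/ov1.png",np.vstack(rows))
E
```

```text
(no output)
```

View pics/ov1.png

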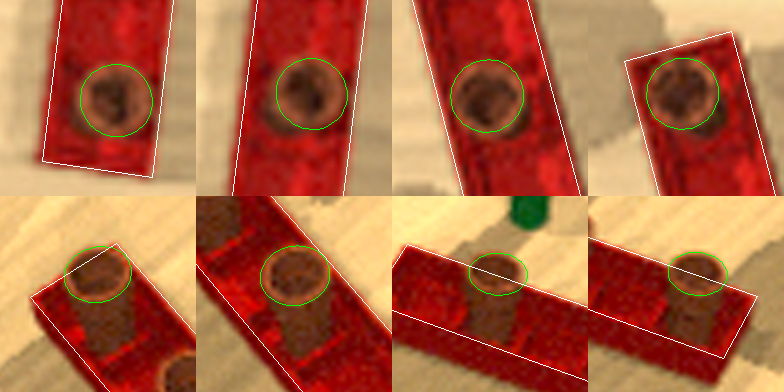

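```bash
cat > plan.py <<'E'
from ov import *
from scipy.spatial.transform import Slerp
G=.164
def cur():
    s=ctrl.get_state();return np.array(s["position"]),R.from_rotvec(s["tool_rot"]),s
def target(jaw,Rc):
    # x down, y at azimuth jaw
    c=[]
    for k in(0,np.pi):
        a=jaw+k;x=np.array([0,0,-1.]);y=np.array([np.cos(a),np.sin(a),0]);c.append(R.from_matrix(np.stack([x,y,np.cross(x,y)],1)))
    return min(c,key=lambda r:(Rc.inv()*r).magnitude())
def plan(segs,jaw,start=None):
    """segs: list of (grasp xyz, nrows, reachfrac rot)"""
    p,Rc,s=cur();Rt=target(jaw,Rc);first=True
    print("t",round(s["time"],2),"grasp now",np.round((p+Rc.apply([G,0,0])),4),"yaw err deg",np.round(np.degrees((Rc.inv()*Rt).as_rotvec()),2),"grip mm",round(s["grip_width"]*87,1),"F",np.round(s["ft_force"],1))
    for g,n in segs:
        pt=np.array(g)-Rt.apply([G,0,0]);p0=p;R0=Rc;dR=(R0.inv()*Rt).as_rotvec()
        for i in range(n):
            Ra=R0*R.from_rotvec(dR*i/n);d=Ra.inv().apply((pt-p0)/n)*1000
            if i==0 or np.linalg.norm(dR)>.01: print(f"  x{n}" if i==0 else "    ",np.round(d,1),np.round(dR/n,3))
        p=pt;Rc=Rt
E
python3 - <<'E'
from plan import *
j=TR["R"][2]+np.pi/2
p=loc("R",-.0675)
print(p); plan([((*p,.16),10),((*p,.064),4)],j)
s=ctrl.get_state();print(R.from_rotvec(s["tool_rot"]).as_matrix().round(2))
E
```

```text
[ 0.49306086 -0.23981663]
t 0.7 grasp now [ 0.2025 -0.6177  0.2408] yaw err deg [ 2.554e+01  0.000e+00 -1.000e-02] grip mm 87.1 F [ 0.4  0.7 -0.1]
  x10 [  8.1 -26.9 -39.4] [ 0.045  0.    -0.   ]
     [  8.1 -28.6 -38.1] [ 0.045  0.    -0.   ]
     [  8.1 -30.3 -36.8] [ 0.045  0.    -0.   ]
     [  8.1 -31.9 -35.5] [ 0.045  0.    -0.   ]
     [  8.1 -33.4 -34. ] [ 0.045  0.    -0.   ]
     [  8.1 -34.9 -32.5] [ 0.045  0.    -0.   ]
     [  8.1 -36.3 -30.9] [ 0.045  0.    -0.   ]
     [  8.1 -37.6 -29.2] [ 0.045  0.    -0.   ]
     [  8.1 -38.9 -27.5] [ 0.045  0.    -0.   ]
     [  8.1 -40.1 -25.8] [ 0.045  0.    -0.   ]
  x4 [24.  0.  0.] [0. 0. 0.]
[[-0.    0.31 -0.95]
 [-0.   -0.95 -0.31]
 [-1.    0.    0.  ]]
```

```bash
python3 -m crank '[8,-27,-39,0.045,0,0,87, 8,-29,-38,0.045,0,0,87, 8,-30,-37,0.045,0,0,87, 8,-32,-35,0.045,0,0,87, 8,-33,-34,0.045,0,0,87]' 15
python3 -m crank '[8,-35,-32,0.045,0,0,87, 8,-36,-31,0.045,0,0,87, 8,-38,-29,0.045,0,0,87, 8,-39,-28,0.045,0,0,87, 8,-40,-26,0.045,0,0,87]'
python3 - <<'E'
from plan import *
j=TR["R"][2]+np.pi/2
p=loc("R",-.0675)
plan([((*p,.16),1),((*p,.064),4)],j)
ims={c:ctrl.get_image(c) for c in("top","scene")}
for c in ims: cv2.imwrite(f"pics/a_{c}.png",cv2.resize(ims[c][:,:,::-1],(720,540)))
E
```

```text
time: 1.32
position: [0.3479, -0.4277, 0.3648]
tool_rot: [2.175, 0.097, -2.174]
ft_force: [1.1, -0.8, 0.2]
grip_width: 1.001
time: 1.95
position: [0.4938, -0.2392, 0.3249]
tool_rot: [-2.153, 0.146, 2.151]
ft_force: [1.0, 0.1, -0.6]
grip_width: 1.002
t 1.95 grasp now [ 0.4939 -0.2393  0.1609] yaw err deg [-0.34 -0.05 -0.03] grip mm 87.1 F [ 1.   0.1 -0.6]
  x1 [0.9 0.7 0.7] [-0.006 -0.001 -0.001]
  x4 [24.  0.  0.] [0. 0. 0.]
```

```bash
python3 -m crank '[25,1,1,-0.006,0,0,87, 30,0,0,0,0,0,87, 25,0,0,0,0,0,87, 12,0,0,0,0,0,87, 5,0,0,0,0,0,87]' 15
python3 -m crank '[0,0,0,0,0,0,55, 0,0,0,0,0,0,45, 0,0,0,0,0,0,30, 0,0,0,0,0,0,30, 0,0,0,0,0,0,30]' 15
python3 - <<'E'
from plan import *
j=TR["R"][2]+np.pi/2
plan([],j)
ims={c:ctrl.get_image(c) for c in("top","scene")}
print(ctrl.get_state()['torque'])
cv2.imwrite("pics/b.png",np.hstack([cv2.resize(ims["scene"][170:300,130:290,::-1],None,fx=2.5,fy=2.5),cv2.resize(ims["top"][120:250,250:400,::-1],None,fx=2.5,fy=2.5)]))
E
```

```text
time: 2.68
position: [0.4918, -0.2417, 0.2275]
tool_rot: [-2.155, 0.138, 2.156]
ft_force: [0.3, 0.4, -0.5]
grip_width: 1.003
time: 3.3
position: [0.4919, -0.2414, 0.2279]
tool_rot: [-2.156, 0.137, 2.156]
ft_force: [0.6, 1.2, -0.0]
grip_width: 0.516
t 3.3 grasp now [ 0.4919 -0.2414  0.0639] yaw err deg [ 0.11 -0.01 -0.01] grip mm 44.9 F [ 0.6  1.2 -0. ]
[ 0.19319341  0.02455361 -0.00201159]
```

View pics/b.png

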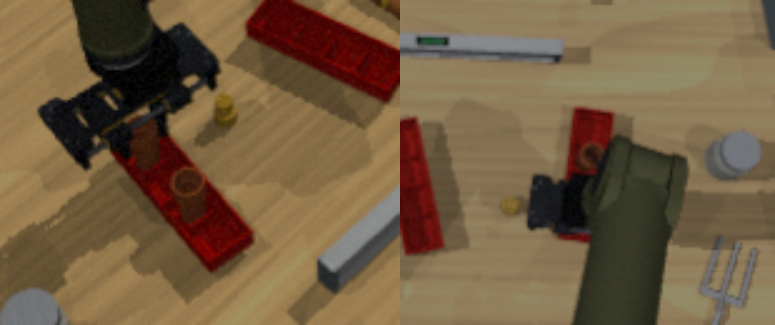

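```bash
python3 -m crank '[0,0,0,0,0,0,30, 0,0,0,0,0,0,30, 0,0,0,0,0,0,30, 0,0,0,0,0,0,30, 0,0,0,0,0,0,30]' 15
python3 -m crank '[-10,0,0,0,0,0,30, -25,0,0,0,0,0,30, -35,0,0,0,0,0,30, -30,0,0,0,0,0,30, 0,0,0,0,0,0,30]' 15
python3 - <<'E'
from plan import *
p=loc("L",.0225);plan([((*p,.170),15)],TR["L"][2]+np.pi/2); print(p)
p=loc("L",-.0675);plan([((*p,.170),15)],TR["L"][2]+np.pi/2)
ims={c:ctrl.get_image(c) for c in("top","scene")}
cv2.imwrite("pics/c.png",np.hstack([cv2.resize(ims["scene"][130:300,90:310,::-1],None,fx=2,fy=2),cv2.resize(ims["top"][100:270,250:400,::-1],None,fx=2,fy=2)]))
E
```

```text
time: 4.03
position: [0.492, -0.2413, 0.2278]
tool_rot: [-2.156, 0.137, 2.156]
ft_force: [0.8, 0.6, 1.2]
grip_width: 0.423
time: 4.65
position: [0.4928, -0.2418, 0.3308]
tool_rot: [-2.163, 0.141, 2.151]
ft_force: [0.3, 0.1, -1.7]
grip_width: 0.427
t 4.65 grasp now [ 0.4936 -0.2423  0.1668] yaw err deg [-24.37  -0.27  -0.21] grip mm 37.2 F [ 0.3  0.1 -1.7]
  x15 [ -0.3 -34.    1.2] [-0.028 -0.    -0.   ]
     [ -0.3 -34.1   0.2] [-0.028 -0.    -0.   ]
     [ -0.3 -34.1  -0.7] [-0.028 -0.    -0.   ]
     [ -0.3 -34.   -1.7] [-0.028 -0.    -0.   ]
     [ -0.3 -34.   -2.7] [-0.028 -0.    -0.   ]
     [ -0.3 -33.9  -3.6] [-0.028 -0.    -0.   ]
     [ -0.3 -33.8  -4.6] [-0.028 -0.    -0.   ]
     [ -0.3 -33.6  -5.6] [-0.028 -0.    -0.   ]
     [ -0.2 -33.4  -6.5] [-0.028 -0.    -0.   ]
     [ -0.2 -33.2  -7.5] [-0.028 -0.    -0.   ]
     [ -0.2 -33.   -8.4] [-0.028 -0.    -0.   ]
     [ -0.2 -32.8  -9.3] [-0.028 -0.    -0.   ]
     [ -0.2 -32.5 -10.2] [-0.028 -0.    -0.   ]
     [ -0.2 -32.2 -11.2] [-0.028 -0.    -0.   ]
     [ -0.2 -31.9 -12.1] [-0.028 -0.    -0.   ]
[0.54000833 0.2671062 ]
t 4.65 grasp now [ 0.4936 -0.2423  0.1668] yaw err deg [-24.37  -0.27  -0.21] grip mm 37.2 F [ 0.3  0.1 -1.7]
  x15 [ -0.3 -31.6   6.6] [-0.028 -0.    -0.   ]
     [ -0.3 -31.7   5.8] [-0.028 -0.    -0.   ]
     [ -0.3 -31.9   4.8] [-0.028 -0.    -0.   ]
     [ -0.3 -32.    3.9] [-0.028 -0.    -0.   ]
     [ -0.3 -32.1   3. ] [-0.028 -0.    -0.   ]
     [ -0.3 -32.2   2.1] [-0.028 -0.    -0.   ]
     [ -0.3 -32.2   1.2] [-0.028 -0.    -0.   ]
     [ -0.3 -32.3   0.3] [-0.028 -0.    -0.   ]
     [ -0.3 -32.3  -0.6] [-0.028 -0.    -0.   ]
     [ -0.2 -32.2  -1.5] [-0.028 -0.    -0.   ]
     [ -0.2 -32.2  -2.5] [-0.028 -0.    -0.   ]
     [ -0.2 -32.1  -3.4] [-0.028 -0.    -0.   ]
     [ -0.2 -32.   -4.3] [-0.028 -0.    -0.   ]
     [ -0.2 -31.8  -5.2] [-0.028 -0.    -0.   ]
     [ -0.2 -31.7  -6.1] [-0.028 -0.    -0.   ]
```

View pics/c.png

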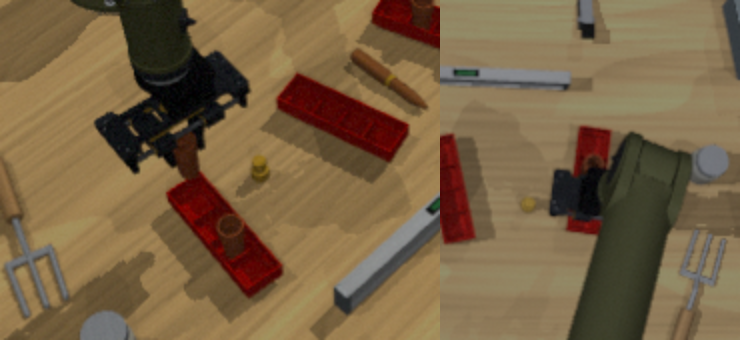

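```bash
python3 -m crank '[-1,-34,1,-0.028,0,0,30, 0,-34,0,-0.028,0,0,30, 0,-34,-1,-0.028,0,0,30, 0,-34,-2,-0.028,0,0,30, 0,-34,-3,-0.028,0,0,30]'
python3 -m crank '[0,-34,-4,-0.028,0,0,30, 0,-34,-5,-0.028,0,0,30, 0,-34,-5,-0.028,0,0,30, 0,-33,-6,-0.028,0,0,30, 0,-33,-7,-0.028,0,0,30]'
python3 -m crank '[0,-33,-8,-0.028,0,0,30, 0,-33,-9,-0.028,0,0,30, 0,-32,-10,-0.028,0,0,30, 0,-30,-11,-0.028,0,0,30, 0,-20,-8,-0.028,0,0,30]'
python3 - <<'E'
from plan import *
p=loc("L",.0225);plan([((*p,.166),1),((*p,.068),4)],TR["L"][2]+np.pi/2); print(p)
ims={c:ctrl.get_image(c) for c in("top","scene")}
cv2.imwrite("pics/d.png",np.hstack([cv2.resize(ims["scene"][70:240,210:420,::-1],None,fx=2,fy=2),cv2.resize(ims["top"][100:270,120:300,::-1],None,fx=2,fy=2)]))
E
```

```text
time: 5.38
position: [0.509, -0.0691, 0.3287]
tool_rot: [2.213, 0.017, -2.213]
ft_force: [0.4, 0.0, -0.6]
grip_width: 0.424
time: 6.0
position: [0.5239, 0.1003, 0.3288]
tool_rot: [2.14, 0.167, -2.14]
ft_force: [0.2, -0.5, -0.4]
grip_width: 0.419
time: 6.62
position: [0.5385, 0.255, 0.3288]
tool_rot: [2.062, 0.309, -2.062]
ft_force: [0.8, -0.1, -1.1]
grip_width: 0.418
t 6.62 grasp now [0.5385 0.2551 0.1648] yaw err deg [-0.04  0.    0.04] grip mm 36.4 F [ 0.8 -0.1 -1.1]
  x1 [ -1.2 -11.1  -5. ] [-0.001  0.     0.001]
  x4 [24.5  0.   0. ] [0. 0. 0.]
[0.54000833 0.2671062 ]
```

View pics/d.png

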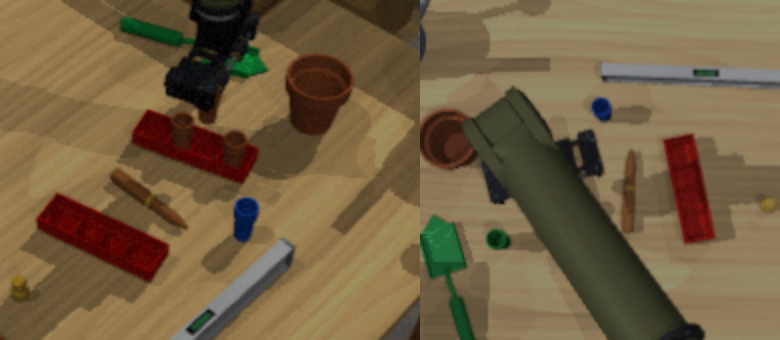

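```bash
python3 -m crank '[0,-11,-5,0,0,0,30, 10,0,0,0,0,0,30, 25,0,0,0,0,0,30, 20,0,0,0,0,0,30, 0,0,0,0,0,0,30]'
python3 - <<'E'
from plan import *
p=loc("L",.0225);plan([((*p,.064),4)],TR["L"][2]+np.pi/2)
im=ctrl.get_image("scene")
cu=[]
gz=.1098
p,Rc,s=cur();g=p+Rc.apply([G,0,0]);zb=g[2]-.0639+.003
rect=[tuple(loc("L",i*.101,j*.03))+(.04,) for i,j in((1,1),(1,-1),(-1,-1),(-1,1),(1,1))]
cu=[(circ(g[:2],zb+.072,.019),(0,255,0)),(circ(g[:2],zb,.014),(0,255,0)),(rect,(255,255,255))]
cv2.imwrite("pics/e.png",crop(im,"scene",(*g[:2],.06),"",cu,half=35,S=8))
E
```

```text
time: 7.35
position: [0.5406, 0.2627, 0.2714]
tool_rot: [2.06, 0.302, -2.068]
ft_force: [-0.1, -0.1, -0.5]
grip_width: 0.424
t 7.35 grasp now [0.5399 0.2624 0.1074] yaw err deg [-0.35  0.25 -0.05] grip mm 36.9 F [-0.1 -0.1 -0.5]
  x4 [10.9 -1.1 -0.2] [-0.002  0.001 -0.   ]
```

View pics/e.png

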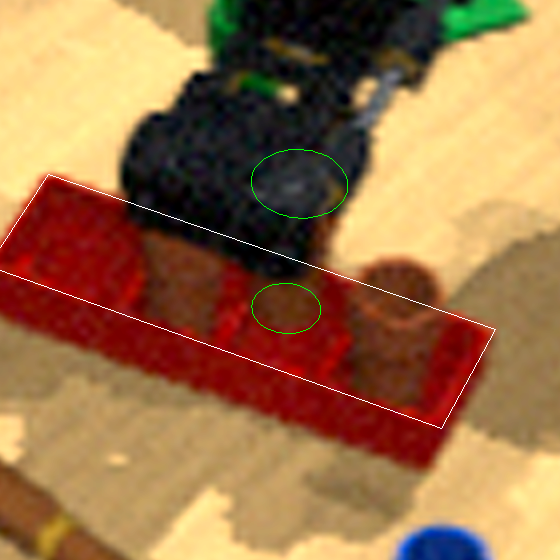

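```bash
python3 -m crank '[10,-4,-1,0,0,0,30, 12,0,0,0,0,0,30, 10,0,0,0,0,0,30, 6,0,0,0,0,0,30, 3,0,0,0,0,0,30]'
python3 - <<'E'
from plan import *
p=loc("L",.0225);plan([((*p,.064),1)],TR["L"][2]+np.pi/2)
E
```

```text
time: 8.02
position: [0.5409, 0.2679, 0.2322]
tool_rot: [2.063, 0.304, -2.065]
ft_force: [0.2, 0.4, -0.6]
grip_width: 0.422
t 8.03 grasp now [0.5408 0.2679 0.0682] yaw err deg [-0.3   0.04 -0.01] grip mm 36.7 F [ 0.2  0.4 -0.6]
  x1 [4.2 0.5 1.1] [-0.005  0.001 -0.   ]
```

```bash
python3 -m crank '[1,0,1,0,0,0,30, 1,0,0,0,0,0,30, 1,0,0,0,0,0,30, 1,0,0,0,0,0,30, 0,0,0,0,0,0,30]'
python3 - <<'E'
from plan import *
p=loc("L",.0225);plan([((*p,.064),1)],TR["L"][2]+np.pi/2)
E
```

```text
time: 8.65
position: [0.54, 0.2677, 0.2287]
tool_rot: [2.064, 0.304, -2.064]
ft_force: [-0.3, -0.5, -0.5]
grip_width: 0.42
t 8.65 grasp now [0.54   0.2677 0.0647] yaw err deg [-0.3   0.   -0.01] grip mm 36.6 F [-0.3 -0.5 -0.5]
  x1 [0.7 0.6 0.1] [-0.005  0.    -0.   ]
```

```bash
python3 -m crank '[0.5,0,0,0,0,0,30, 0.5,0,0,0,0,0,30, 0.5,0,0,0,0,0,30, 0,0,0,0,0,0,30, 0,0,0,0,0,0,30]'
python3 - <<'E'
from plan import *
p=loc("L",.0225);plan([((*p,.064),1)],TR["L"][2]+np.pi/2)
E
```

```text
time: 9.28
position: [0.5402, 0.268, 0.2277]
tool_rot: [2.065, 0.305, -2.063]
ft_force: [-0.3, 0.1, 5.2]
grip_width: 0.423
t 9.28 grasp now [0.5403 0.268  0.0637] yaw err deg [-0.29 -0.05 -0.  ] grip mm 36.8 F [-0.3  0.1  5.2]
  x1 [-0.3  0.8  0.4] [-0.005 -0.001 -0.   ]
```

```bash
python3 -m crank '[0,0,0,0,0,0,40, 0,0,0,0,0,0,44, 0,0,0,0,0,0,50, 0,0,0,0,0,0,60, 0,0,0,0,0,0,60]'
python3 -m crank '[-10,0,0,0,0,0,60, -20,0,0,0,0,0,60, -30,0,0,0,0,0,60, -30,0,0,0,0,0,70, -10,20,0,0,0,0,87]'
python3 - <<'E'
from plan import *
p=loc("R",.0225);plan([((*p,.160),12),((*p,.064),4)],TR["R"][2]+np.pi/2)
im=ctrl.get_image("scene")
cv2.imwrite("pics/f.png",crop(im,"scene",(*loc("L",0),.06),"",[],half=40,S=8))
E
```

```text
time: 9.9
position: [0.5399, 0.2677, 0.2271]
tool_rot: [2.064, 0.304, -2.064]
ft_force: [-0.1, -0.5, 0.9]
grip_width: 0.663
time: 10.52
position: [0.5454, 0.2511, 0.3316]
tool_rot: [2.069, 0.311, -2.057]
ft_force: [0.4, -0.7, 0.5]
grip_width: 0.836
t 10.53 grasp now [0.5462 0.2516 0.1676] yaw err deg [24.39 -0.3   0.16] grip mm 72.7 F [ 0.4 -0.7  0.5]
  x12 [ 0.5 40.9  9.3] [ 0.035 -0.     0.   ]
     [ 0.5 41.2  7.8] [ 0.035 -0.     0.   ]
     [ 0.5 41.5  6.4] [ 0.035 -0.     0.   ]
     [ 0.6 41.7  4.9] [ 0.035 -0.     0.   ]
     [ 0.6 41.8  3.4] [ 0.035 -0.     0.   ]
     [ 0.6 41.9  1.9] [ 0.035 -0.     0.   ]
     [ 0.6 42.   0.4] [ 0.035 -0.     0.   ]
     [ 0.6 42.  -1. ] [ 0.035 -0.     0.   ]
     [ 0.6 41.9 -2.5] [ 0.035 -0.     0.   ]
     [ 0.6 41.8 -4. ] [ 0.035 -0.     0.   ]
     [ 0.6 41.6 -5.5] [ 0.035 -0.     0.   ]
     [ 0.6 41.4 -7. ] [ 0.035 -0.     0.   ]
  x4 [24.  0.  0.] [0. 0. 0.]
```

View pics/f.png

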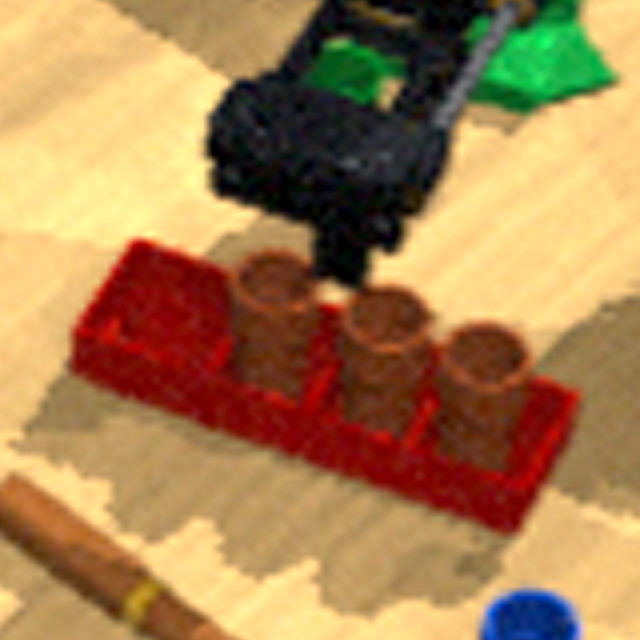

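```bash
python3 -m crank '[0,41,9,0.035,0,0,87, 0,41,8,0.035,0,0,87, 0,41,6,0.035,0,0,87, 0,42,5,0.035,0,0,87, 0,42,3,0.035,0,0,87]'
python3 -m crank '[0,42,2,0.035,0,0,87, 1,42,0,0.035,0,0,87, 1,42,-1,0.035,0,0,87, 1,42,-2,0.035,0,0,87, 1,42,-4,0.035,0,0,87]'
python3 - <<'E'
from fit import *
from plan import *
ims={c:ctrl.get_image(c) for c in("top","scene")}
B={c:blobs(c,ims[c]) for c in ims};fit(B,TR["R"])
im=ims["top"];o=[]
for c in ims:
    p=loc("R",.0225)
    rect=[tuple(loc("R",i*.101,j*.03))+(.04,) for i,j in((1,1),(1,-1),(-1,-1),(-1,1),(1,1))]
    o.append(crop(ims[c],c,(*p,.05),"",[(circ(p,.075,.019),(0,255,0)),(rect,(255,255,255))],half=25,S=8))
cv2.imwrite("pics/g.png",np.hstack(o))
plan([((*p,.160),2),((*p,.064),4)],TR["R"][2]+np.pi/2)
E
```

```text
time: 11.2
position: [0.5612, 0.0386, 0.3283]
tool_rot: [2.163, 0.126, -2.16]
ft_force: [0.7, -0.0, -0.5]
grip_width: 1.001
time: 11.82
position: [0.5765, -0.1714, 0.3241]
tool_rot: [-2.193, 0.064, 2.191]
ft_force: [0.9, 0.5, 0.4]
grip_width: 1.0
['scene'] [ 0.5579 -0.2485 -0.1332] 0.019
['scene'] [ 0.5579 -0.2485 -0.1332] 0.019
t 11.93 grasp now [ 0.5757 -0.1778  0.1593] yaw err deg [ 3.56 -0.01 -0.2 ] grip mm 87.0 F [-0.5 -0.4  0.3]
  x2 [-0.2 36.8 -5.8] [ 0.031 -0.    -0.002]
     [-0.3 36.6 -6.9] [ 0.031 -0.    -0.002]
  x4 [24.  0.  0.] [0. 0. 0.]
```

View pics/g.png

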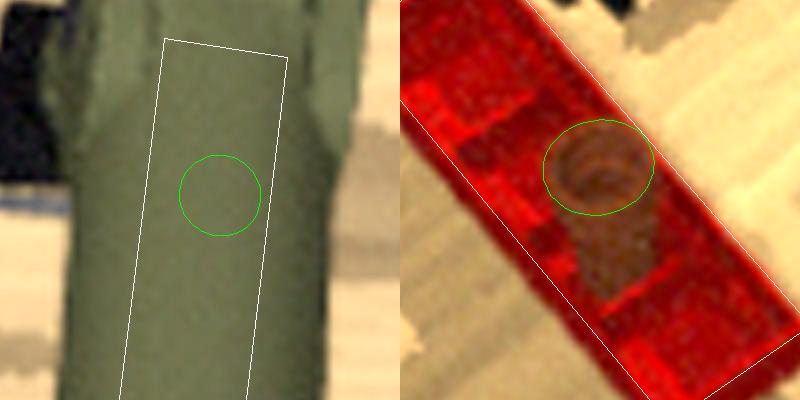

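```bash
python3 -m crank '[0,37,-6,0.031,0,-0.002,87, 0,36,-7,0.031,0,-0.002,87, 10,0,0,0,0,0,87, 20,0,0,0,0,0,87, 10,0,0,0,0,0,87]' 15
python3 - <<'E'
from plan import *
p=loc("R",.0225);plan([((*p,.064),4)],TR["R"][2]+np.pi/2)
E
```

```text
time: 12.55
position: [0.5836, -0.2419, 0.281]
tool_rot: [-2.156, 0.12, 2.161]
ft_force: [-0.3, 0.1, -0.3]
grip_width: 0.995
t 12.55 grasp now [ 0.5833 -0.2409  0.117 ] yaw err deg [0.7  0.17 0.32] grip mm 86.5 F [-0.3  0.1 -0.3]
  x4 [13.2  2.5  0. ] [0.003 0.001 0.001]
     [13.2  2.5  0. ] [0.003 0.001 0.001]
     [13.2  2.4  0. ] [0.003 0.001 0.001]
     [13.2  2.4  0. ] [0.003 0.001 0.001]
```

```bash
python3 -m crank '[5,9,0,0.012,0,0,87, 5,0,0,0,0,0,87, 0,0,0,0,0,0,87, 0,0,0,0,0,0,87, 0,0,0,0,0,0,87]' 15
python3 - <<'E'
from plan import *
p=loc("R",.0225);plan([((*p,.064),4)],TR["R"][2]+np.pi/2)
E
```

```text
time: 13.18
position: [0.5831, -0.2525, 0.2736]
tool_rot: [-2.153, 0.137, 2.151]
ft_force: [-0.0, -0.2, 0.2]
grip_width: 0.999
t 13.18 grasp now [ 0.5833 -0.2519  0.1096] yaw err deg [-0.11 -0.04  0.21] grip mm 86.9 F [-0.  -0.2  0.2]
  x4 [11.4 -0.2  0.2] [-0.    -0.     0.001]
```

```bash
python3 -m crank '[15,0,1,0,0,0,80, 15,0,0,0,0,0.003,70, 11,0,0,0,0,0,60, 5,0,0,0,0,0,50, 0,0,0,0,0,0,45]' 15
python3 -m crank '[0,0,0,0,0,0,30, 0,0,0,0,0,0,30, 0,0,0,0,0,0,30, 0,0,0,0,0,0,30, 0,0,0,0,0,0,30]' 15
python3 - <<'E'
from plan import *
p=loc("R",.0225);plan([((*p,.064),4)],TR["R"][2]+np.pi/2)
E
```

```text
time: 13.8
position: [0.5818, -0.2523, 0.2266]
tool_rot: [-2.152, 0.14, 2.154]
ft_force: [-0.1, 0.2, 0.1]
grip_width: 0.564
time: 14.42
position: [0.5822, -0.2524, 0.2277]
tool_rot: [-2.154, 0.141, 2.152]
ft_force: [0.2, 0.3, 3.4]
grip_width: 0.418
t 14.43 grasp now [ 0.5823 -0.2523  0.0637] yaw err deg [-0.12 -0.04  0.04] grip mm 36.4 F [0.2 0.3 3.4]
  x4 [-0.1 -0.2  0. ] [-0.001 -0.     0.   ]
```

```bash
python3 -m crank '[0,0,0,0,0,0,30, -10,0,0,0,0,0,30, -25,0,0,0,0,0,30, -35,0,0,0,0,0,30, -32,0,0,0,0,0,30]' 15
python3 - <<'E'
from plan import *
p=loc("L",-.0675);plan([((*p,.168),15)],TR["L"][2]+np.pi/2); print(p)
ims={c:ctrl.get_image(c) for c in("top","scene")}
cv2.imwrite("pics/i.png",cv2.resize(ims["scene"][130:300,90:310,::-1],None,fx=2,fy=2))
E
```

```text
time: 15.05
position: [0.5816, -0.2525, 0.3302]
tool_rot: [-2.152, 0.141, 2.154]
ft_force: [0.3, -0.2, 0.0]
grip_width: 0.418
t 15.05 grasp now [ 0.5815 -0.2524  0.1662] yaw err deg [-24.6    0.03   0.06] grip mm 36.3 F [ 0.3 -0.2  0. ]
  x15 [ -0.1 -31.5  12.7] [-0.029  0.     0.   ]
     [ -0.1 -31.8  11.8] [-0.029  0.     0.   ]
     [ -0.1 -32.2  10.9] [-0.029  0.     0.   ]
     [ -0.1 -32.5  10. ] [-0.029  0.     0.   ]
     [ -0.1 -32.7   9.1] [-0.029  0.     0.   ]
     [ -0.1 -33.    8.1] [-0.029  0.     0.   ]
     [ -0.1 -33.2   7.2] [-0.029  0.     0.   ]
     [ -0.1 -33.4   6.2] [-0.029  0.     0.   ]
     [ -0.1 -33.6   5.3] [-0.029  0.     0.   ]
     [ -0.1 -33.7   4.3] [-0.029  0.     0.   ]
     [ -0.1 -33.8   3.3] [-0.029  0.     0.   ]
     [ -0.1 -33.9   2.4] [-0.029  0.     0.   ]
     [ -0.1 -33.9   1.4] [-0.029  0.     0.   ]
     [ -0.1 -34.    0.4] [-0.029  0.     0.   ]
     [ -0.1 -34.   -0.5] [-0.029  0.     0.   ]
[0.45397502 0.2406814 ]
```

View pics/i.png

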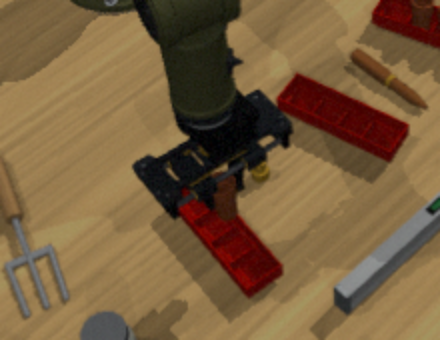

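Second pot is held and lifted. R tray is now empty.

```bash
python3 -m crank '[-1,-31,13,-0.029,0,0,30, 0,-32,12,-0.029,0,0,30, 0,-32,11,-0.029,0,0,30, 0,-32,10,-0.029,0,0,30, 0,-33,9,-0.029,0,0,30]'
python3 -m crank '[0,-33,8,-0.029,0,0,30, 0,-33,7,-0.029,0,0,30, 0,-33,6,-0.029,0,0,30, 0,-34,5,-0.029,0,0,30, 0,-34,4,-0.029,0,0,30]'
python3 -m crank '[0,-34,3,-0.029,0,0,30, 0,-34,2,-0.029,0,0,30, 0,-34,1,-0.029,0,0,30, 0,-30,0,-0.029,0,0,30, 0,-20,0,-0.029,0,0,30]'
python3 - <<'E'
from plan import *
p=loc("L",-.0675);plan([((*p,.166),1),((*p,.108),1)],TR["L"][2]+np.pi/2)
E
```

```text
time: 15.78
position: [0.5379, -0.0876, 0.3295]
tool_rot: [2.213, 0.017, -2.216]
ft_force: [1.0, 0.4, -0.7]
grip_width: 0.413
time: 16.4
position: [0.4961, 0.0781, 0.3305]
tool_rot: [2.138, 0.173, -2.138]
ft_force: [0.4, 1.3, 0.1]
grip_width: 0.416
time: 17.02
position: [0.458, 0.2257, 0.3307]
tool_rot: [2.056, 0.32, -2.056]
ft_force: [-0.3, -0.9, -0.8]
grip_width: 0.414
t 17.02 grasp now [0.4581 0.2259 0.1667] yaw err deg [ 0.56 -0.03  0.07] grip mm 36.1 F [-0.3 -0.9 -0.8]
  x1 [  0.7 -15.5  -0.6] [ 0.01  -0.     0.001]
  x1 [58.  0.  0.] [0. 0. 0.]
```

```bash
python3 -m crank '[0,-13,-1,0.008,0,0,30, 10,0,0,0,0,0,30, 25,0,0,0,0,0,30, 20,0,0,0,0,0,30, 0,0,0,0,0,0,30]'
python3 - <<'E'
from fit import *
from plan import *
im=ctrl.get_image("scene")
B={"scene":blobs("scene",im)};fit(B,TR["L"])
p=loc("L",-.0675);plan([((*p,.064),4)],TR["L"][2]+np.pi/2)
p,Rc,s=cur();g=p+Rc.apply([G,0,0]);zb=g[2]-.0639+.003
rect=[tuple(loc("L",i*.101,j*.03))+(.04,) for i,j in((1,1),(1,-1),(-1,-1),(-1,1),(1,1))]
cu=[(circ(g[:2],zb+.072,.019),(0,255,0)),(circ(g[:2],zb,.014),(0,255,0)),(rect,(255,255,255))]
cv2.imwrite("pics/j.png",crop(im,"scene",(*g[:2],.06),"",cu,half=35,S=8))
E
```

```text
time: 17.65
position: [0.4556, 0.2347, 0.2735]
tool_rot: [2.058, 0.306, -2.067]
ft_force: [-0.3, 0.1, -0.9]
grip_width: 0.416
['scene'] [0.5163 0.2607 0.3021] 0.034
['scene'] [0.5163 0.2607 0.3021] 0.034
t 17.7 grasp now [0.4558 0.2353 0.1108] yaw err deg [-0.16  0.11  0.04] grip mm 36.0 F [ 0.2  0.7 -0.3]
  x4 [11.7 -1.4  0.1] [-0.001  0.     0.   ]
```

View pics/j.png

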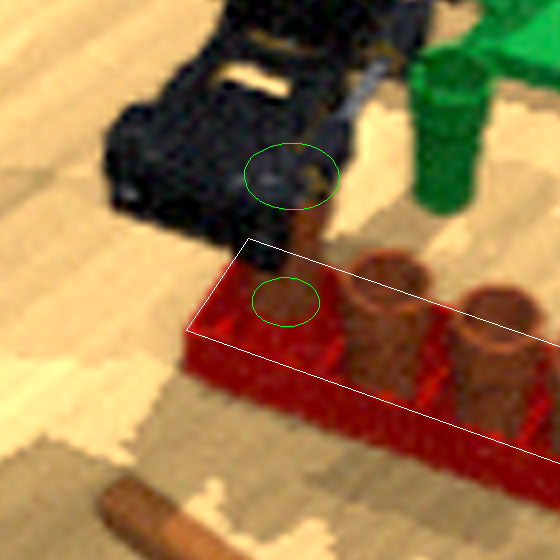

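```bash
python3 -m crank '[8,-5,0,0,0,0,30, 12,0,0,0,0,0,30, 12,0,0,0,0,0,30, 8,0,0,0,0,0,30, 3,0,0,0,0,0,30]'
python3 - <<'E'
from plan import *
p=loc("L",-.0675);plan([((*p,.064),1)],TR["L"][2]+np.pi/2)
E
```

```text
time: 18.32
position: [0.4545, 0.2407, 0.2318]
tool_rot: [2.062, 0.308, -2.064]
ft_force: [-0.6, -0.3, -1.7]
grip_width: 0.417
t 18.32 grasp now [0.4543 0.2408 0.0678] yaw err deg [-0.12  0.05  0.06] grip mm 36.3 F [-0.6 -0.3 -1.7]
  x1 [ 3.8 -0.1  0.5] [-0.002  0.001  0.001]
```

```bash
python3 -m crank '[1,0,0,0,0,0,30, 1,0,0,0,0,0,30, 1,0,0,0,0,0,30, 1,0,0,0,0,0,30, 0,0,0,0,0,0,30]'
```

```text
time: 18.95
position: [0.4546, 0.2409, 0.2286]
tool_rot: [2.063, 0.308, -2.063]
ft_force: [1.2, 0.9, -0.6]
grip_width: 0.414
```

```bash
python3 -m crank '[0.5,0,0,0,0,0,30, 0.5,0,0,0,0,0,30, 0,0,0,0,0,0,30, 0,0,0,0,0,0,30, 0,0,0,0,0,0,30]'
```

```text
time: 19.58
position: [0.4547, 0.2409, 0.2277]
tool_rot: [2.063, 0.308, -2.062]
ft_force: [0.1, 0.1, 1.2]
grip_width: 0.417
```

```bash
python3 -m crank '[0.4,0,0,0,0,0,30, 0.4,0,0,0,0,0,30, 0,0,0,0,0,0,30, 0,0,0,0,0,0,30, 0,0,0,0,0,0,30]'
```

```text
time: 20.2
position: [0.455, 0.2411, 0.2276]
tool_rot: [2.064, 0.308, -2.061]
ft_force: [-0.1, -0.9, 6.3]
grip_width: 0.417
```

Contact (6 N). Release and retreat, then look.

```bash
python3 -m crank '[0,0,0,0,0,0,40, 0,0,0,0,0,0,44, 0,0,0,0,0,0,50, 0,0,0,0,0,0,60, 0,0,0,0,0,0,60]'
python3 -m crank '[-10,0,0,0,0,0,60, -20,0,0,0,0,0,60, -35,0,0,0,0,0,60, -35,0,0,0,0,0,70, 0,30,0,0,0,0,87]'
python3 -m crank '[0,50,0,0,0,0,87, 0,50,0,0,0,0,87, 0,40,0,0,0,0,87, 0,0,0,0,0,0,87, 0,0,0,0,0,0,87]'
python3 - <<'E'
from fit import *
from plan import *
ims={c:ctrl.get_image(c) for c in("top","scene")}
B={c:blobs(c,ims[c]) for c in ims}
for t in TR: print(t);fit(B,TR[t])
plan([],0)
cv2.imwrite("pics/k.png",cv2.resize(ims["scene"][80:300,150:400,::-1],None,fx=3,fy=2.7))
cv2.imwrite("pics/k2.png",cv2.resize(ims["top"][130:280,130:380,::-1],None,fx=3,fy=3))
E
```

```text
time: 20.82
position: [0.4546, 0.2409, 0.2267]
tool_rot: [2.063, 0.308, -2.063]
ft_force: [-0.1, -0.1, 0.4]
grip_width: 0.666
time: 21.45
position: [0.4636, 0.2152, 0.3317]
tool_rot: [2.069, 0.316, -2.052]
ft_force: [0.3, -1.3, 0.2]
grip_width: 0.838
time: 22.08
position: [0.5042, 0.0791, 0.3278]
tool_rot: [2.064, 0.309, -2.061]
ft_force: [0.1, -0.3, -0.8]
grip_width: 0.997
R
['top', 'scene'] [ 0.5582 -0.2481 -0.1272] 0.062
['top'] [ 0.561  -0.2485 -0.1303] 0.031
['scene'] [ 0.5579 -0.2485 -0.1259] 0.022
M
['scene'] [0.536  0.018  0.2169] 0.025
['scene'] [0.536  0.018  0.2169] 0.025
L
['top', 'scene'] [0.5169 0.2599 0.2941] 0.152
['top'] [0.5191 0.2605 0.2909] 0.101
['scene'] [0.5161 0.2607 0.2968] 0.031
t 22.18 grasp now [0.5041 0.08   0.1634] yaw err deg [-7.291e+01 -1.000e-01  1.000e-02] grip mm 87.0 F [-0.9  0.5  0.5]
```

View pics/k.png

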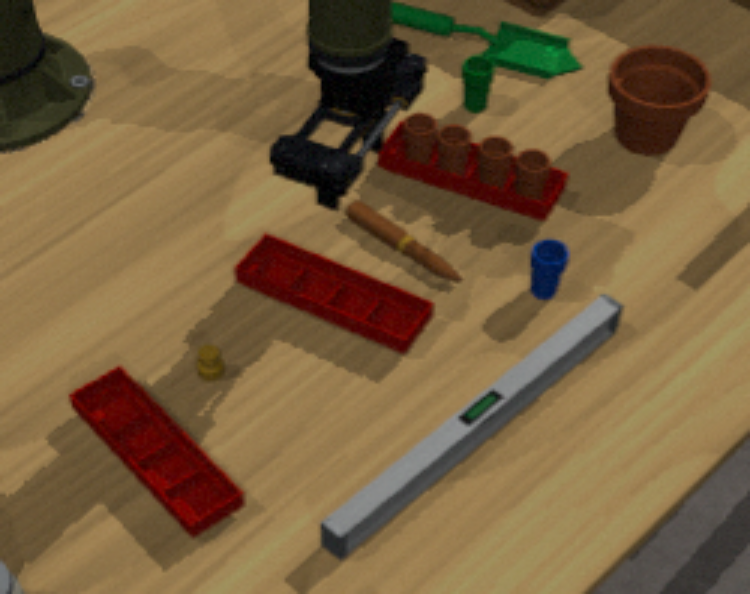

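View pics/k2.png

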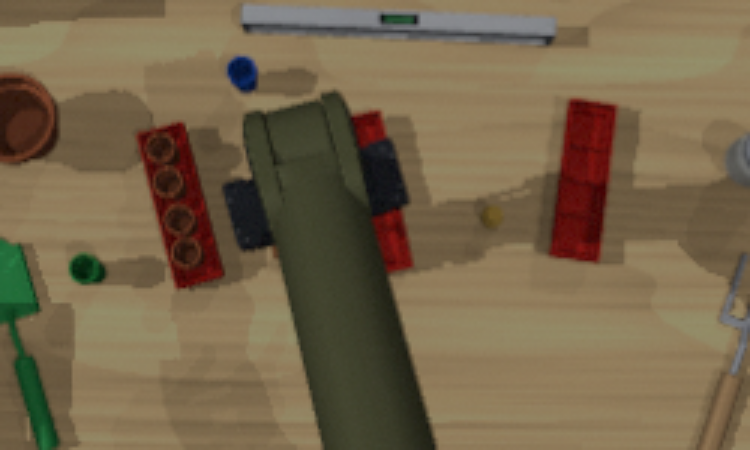

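```bash
python3 - <<'E'
from plan import *
plan([((.5595,-.2485,.120),9)],-.129+np.pi/2)
E
```

```text
t 22.18 grasp now [0.5041 0.08   0.1634] yaw err deg [24.48 -0.05  0.07] grip mm 87.0 F [-0.9  0.5  0.5]
  x9 [ 4.8 36.7  4.8] [ 0.047 -0.     0.   ]
     [ 4.8 36.9  3.1] [ 0.047 -0.     0.   ]
     [ 4.8 37.   1.3] [ 0.047 -0.     0.   ]
     [ 4.8 37.  -0.4] [ 0.047 -0.     0.   ]
     [ 4.8 36.9 -2.2] [ 0.047 -0.     0.   ]
     [ 4.8 36.8 -3.9] [ 0.047 -0.     0.   ]
     [ 4.8 36.6 -5.7] [ 0.047 -0.     0.   ]
     [ 4.8 36.2 -7.4] [ 0.047 -0.     0.   ]
     [ 4.8 35.9 -9.1] [ 0.047 -0.     0.   ]
```

```bash
python3 -m crank '[5,37,5,0.047,0,0,87, 5,37,3,0.047,0,0,87, 5,37,1,0.047,0,0,87, 5,37,0,0.047,0,0,87, 5,37,-2,0.047,0,0,87]'
python3 -m crank '[5,37,-4,0.047,0,0,87, 5,37,-6,0.047,0,0,87, 5,36,-7,0.047,0,0,87, 4,36,-9,0.047,0,0,87, 0,0,0,0,0,0,87]'
python3 - <<'E'
from plan import *
plan([((.5595,-.2485,.120),1),((.5595,-.2485,.036),1)],-.129+np.pi/2)
E
```

```text
time: 22.8
position: [0.5348, -0.1076, 0.301]
tool_rot: [2.193, 0.064, -2.193]
ft_force: [0.5, -0.1, 0.3]
grip_width: 0.998
time: 23.42
position: [0.5585, -0.2566, 0.2812]
tool_rot: [-2.15, 0.145, 2.153]
ft_force: [0.4, -0.2, -0.6]
grip_width: 0.998
t 23.43 grasp now [ 0.5583 -0.2566  0.1172] yaw err deg [-0.33  0.08 -0.02] grip mm 86.8 F [ 0.4 -0.2 -0.6]
  x1 [-2.8 -8.1  0.1] [-0.006  0.001 -0.   ]
  x1 [84.  0.  0.] [0. 0. 0.]
```

```bash
python3 -m crank '[15,-8,0,-0.006,0,0,87, 20,0,0,0,0,0,87, 15,0,0,0,0,0,87, 0,0,0,0,0,0,87, 0,0,0,0,0,0,87]'
python3 - <<'E'
from plan import *
plan([((.5595,-.2485,.036),1)],-.129+np.pi/2)
E
```

```text
time: 24.05
position: [0.5604, -0.2432, 0.2326]
tool_rot: [-2.159, 0.13, 2.158]
ft_force: [0.4, 0.4, 0.6]
grip_width: 0.999
t 24.05 grasp now [ 0.5605 -0.2431  0.0686] yaw err deg [ 0.46 -0.02  0.04] grip mm 86.9 F [0.4 0.4 0.6]
  x1 [32.6  5.4  0.3] [ 0.008 -0.     0.001]
```

```bash
python3 -m crank '[0,5,0,0.008,0,0,87, 10,0,0,0,0,0,87, 10,0,1,0,0,0,87, 10,0,0,0,0,0,87, 0,0,0,0,0,0,87]'
python3 - <<'E'
from plan import *
plan([((.5595,-.2485,.036),1)],-.129+np.pi/2)
E
```

```text
time: 24.68
position: [0.558, -0.2477, 0.2008]
tool_rot: [-2.151, 0.137, 2.157]
ft_force: [-0.1, -0.2, 0.2]
grip_width: 1.001
t 24.68 grasp now [ 0.5576 -0.2474  0.0368] yaw err deg [-0.    0.15  0.1 ] grip mm 87.1 F [-0.1 -0.2  0.2]
  x1 [ 0.8  0.6 -1.6] [-0.     0.003  0.002]
```

```bash
python3 -m crank '[0.5,0.6,-1,0,0,0,87, 0,0,0,0,0,0,75, 0,0,0,0,0,0,65, 0,0,0,0,0,0,60, 0,0,0,0,0,0,50]' 25
python3 -m crank '[0,0,0,0,0,0,50, 0,0,0,0,0,0,50, 0,0,0,0,0,0,50, 0,0,0,0,0,0,50, 0,0,0,0,0,0,50]' 25
python3 - <<'E'
from fit import *
from plan import *
im=ctrl.get_image("scene");B={"scene":blobs("scene",im)};fit(B,TR["R"]);fit(B,TR["M"])
plan([((.5595,-.2485,.036),1)],-.129+np.pi/2)
E
```

```text
time: 25.3
position: [0.5595, -0.2488, 0.202]
tool_rot: [-2.154, 0.139, 2.154]
ft_force: [-1.4, -0.2, -0.3]
grip_width: 0.69
time: 25.92
position: [0.5595, -0.2488, 0.202]
tool_rot: [-2.154, 0.139, 2.154]
ft_force: [-0.9, -0.5, 1.6]
grip_width: 0.686
['scene'] [ 0.5586 -0.2465 -0.1527] 0.382
['scene'] [ 0.5586 -0.2465 -0.1527] 0.382
['scene'] [0.5366 0.0177 0.2207] 0.024
['scene'] [0.5366 0.0177 0.2207] 0.024
t 25.98 grasp now [ 0.5596 -0.2487  0.038 ] yaw err deg [-0.01  0.    0.04] grip mm 59.6 F [-1.1 -0.9  2.4]
  x1 [ 2.  -0.3  0.1] [-0.     0.     0.001]
```

```bash
python3 -m crank '[-5,0,0,0,0,0,50, -15,0,0,0,0,0,50, -25,0,0,0,0,0,50, -25,0,0,0,0,0,50, -5,0,0,0,0,0,50]' 30
python3 - <<'E'
from fit import *
from plan import *
plan([((.5379,.0177,.113),10)],.2205+np.pi/2)
im=ctrl.get_image("scene");cv2.imwrite("pics/l.png",cv2.resize(im[130:300,90:310,::-1],None,fx=3,fy=3))
E
```

```text
time: 26.6
position: [0.5604, -0.2489, 0.2796]
tool_rot: [-2.159, 0.14, 2.151]
ft_force: [1.0, -0.8, -2.2]
grip_width: 0.687
t 26.6 grasp now [ 0.561  -0.2491  0.1156] yaw err deg [-20.03  -0.23  -0.07] grip mm 59.8 F [ 1.  -0.8 -2.2]
  x10 [  0.2 -26.2   5.7] [-0.035 -0.    -0.   ]
     [  0.2 -26.3   4.7] [-0.035 -0.    -0.   ]
     [  0.2 -26.5   3.8] [-0.035 -0.    -0.   ]
     [  0.2 -26.6   2.9] [-0.035 -0.    -0.   ]
     [  0.2 -26.7   2. ] [-0.035 -0.    -0.   ]
     [  0.2 -26.7   1. ] [-0.035 -0.    -0.   ]
     [  0.2 -26.8   0.1] [-0.035 -0.    -0.   ]
     [  0.3 -26.7  -0.8] [-0.035 -0.    -0.   ]
     [  0.3 -26.7  -1.8] [-0.035 -0.    -0.   ]
     [  0.3 -26.6  -2.7] [-0.035 -0.    -0.   ]
```

View pics/l.png

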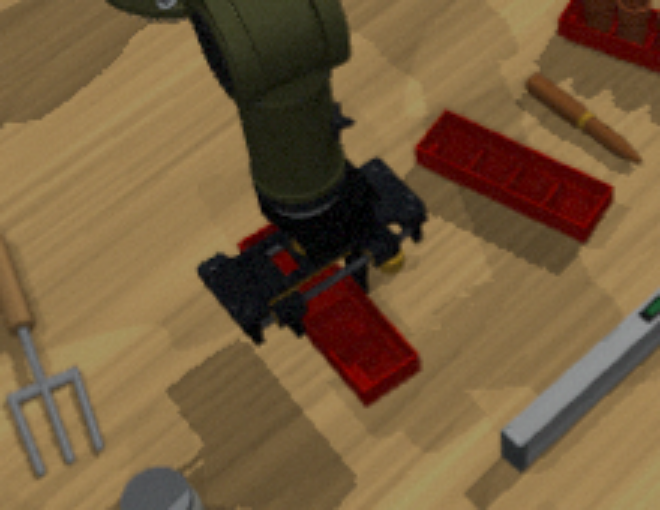

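Tray is lifted level in the jaws. Carry across.

```bash
python3 -m crank '[0,-26,5,-0.035,0,0,50, 0,-26,5,-0.035,0,0,50, 0,-26,4,-0.035,0,0,50, 0,-27,3,-0.035,0,0,50, 0,-27,2,-0.035,0,0,50]' 30
python3 -m crank '[0,-27,1,-0.035,0,0,50, 0,-27,0,-0.035,0,0,50, 0,-26,-1,-0.035,0,0,50, 0,-20,-2,-0.035,0,0,50, 0,-12,-1,-0.035,0,0,50]' 30
python3 -m crank '[0,0,0,0,0,0,50, 0,0,0,0,0,0,50, 0,0,0,0,0,0,50, 0,0,0,0,0,0,50, 0,0,0,0,0,0,50]' 30
python3 - <<'E'
from plan import *
plan([((.5379,.0177,.113),1)],.2205+np.pi/2)
E
```

```text
time: 27.28
position: [0.5481, -0.1135, 0.277]
tool_rot: [2.197, 0.055, -2.197]
ft_force: [-0.7, -0.0, -1.5]
grip_width: 0.687
time: 27.9
position: [0.5396, -0.0025, 0.2771]
tool_rot: [2.103, 0.238, -2.103]
ft_force: [0.6, 0.1, -1.2]
grip_width: 0.686
time: 28.52
position: [0.5396, -0.0043, 0.2771]
tool_rot: [2.105, 0.234, -2.105]
ft_force: [-0.2, 0.8, -1.9]
grip_width: 0.689
t 28.52 grasp now [ 0.5396 -0.0042  0.1131] yaw err deg [-0.02 -0.01  0.05] grip mm 60.0 F [-0.2  0.8 -1.9]
  x1 [  0.1 -21.9  -3.1] [-0.    -0.     0.001]
```

```bash
python3 -m crank '[0,-12,-2,0,0,0,50, 0,-10,-1,0,0,0,50, 15,0,0,0,0,0,50, 12,0,0,0,0,0,50, 0,0,0,0,0,0,50]' 30
python3 -m crank '[0,0,0,0,0,0,50, 0,0,0,0,0,0,50, 0,0,0,0,0,0,50, 0,0,0,0,0,0,50, 0,0,0,0,0,0,50]' 30
python3 - <<'E'
from plan import *
plan([((.5379,.0177,.080),1)],.2205+np.pi/2)
im=ctrl.get_image("scene")
p,Rc,s=cur();g=p+Rc.apply([G,0,0])
def rect(q,z): return [tuple(loc(0,i*.101,j*.03,q))+(z,) for i,j in((1,1),(1,-1),(-1,-1),(-1,1),(1,1))]
y=Rc.apply([0,1,0]);a=np.arctan2(-y[0],y[1]);a=(a+np.pi/2)%np.pi-np.pi/2;print(a)
zb=g[2]-.038
cv2.imwrite("pics/m.png",crop(im,"scene",(*g[:2],.06),"",[(rect((.5365,.018,.2205),.04),(255,255,255)),(rect((g[0]-.0014,g[1],a),zb+.04),(0,255,0)),(rect((g[0]-.0014,g[1],a),zb+.012),(0,255,0))],half=40,S=9))
im=ctrl.get_image("top")
cv2.imwrite("pics/m2.png",crop(im,"top",(*g[:2],.06),"",[(rect((.5396,.018,.2205),.04),(255,255,255)),(rect((g[0]+.0014,g[1],a),zb+.04),(0,255,0))],half=33,S=9))
E
```

```text
time: 29.15
position: [0.5369, 0.0177, 0.2482]
tool_rot: [2.102, 0.235, -2.109]
ft_force: [-0.3, 0.1, -0.8]
grip_width: 0.69
time: 29.78
position: [0.5377, 0.0181, 0.2502]
tool_rot: [2.105, 0.234, -2.105]
ft_force: [0.4, -0.1, -0.2]
grip_width: 0.686
t 29.77 grasp now [0.5377 0.0183 0.0862] yaw err deg [ 0.02 -0.02  0.05] grip mm 59.6 F [ 0.4 -0.1 -0.2]
  x1 [ 6.2  0.5 -0.1] [ 0.    -0.     0.001]
0.220784029065217
```

View pics/m.png

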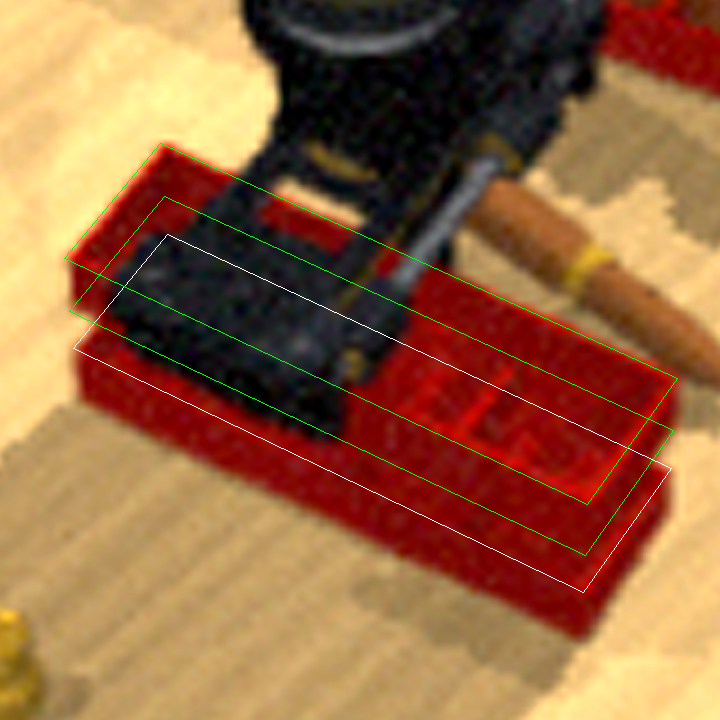

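View pics/m2.png

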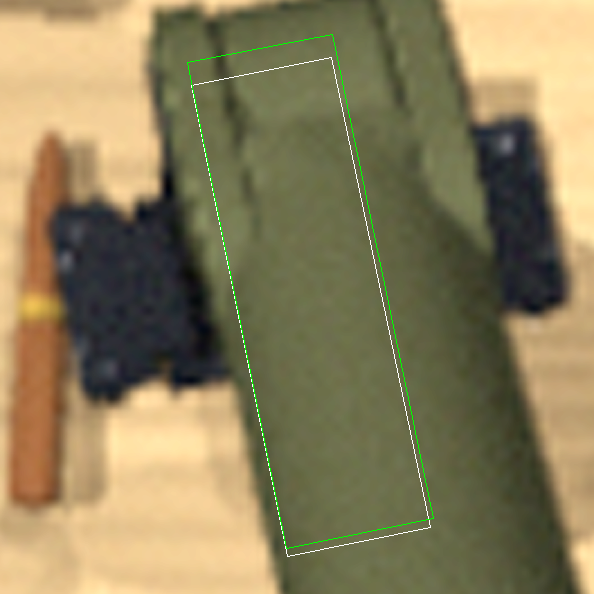

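```bash
python3 -m crank '[3,0,0,0,0,0,50, 3,0,0,0,0,0,50, 3,0,0,0,0,0,50, 2,0,0,0,0,0,50, 0,0,0,0,0,0,50]' 30
```

```text
time: 30.5
position: [0.5376, 0.0182, 0.2388]
tool_rot: [2.105, 0.235, -2.106]
ft_force: [-0.3, 0.7, -1.1]
grip_width: 0.684
```

```bash
python3 -m crank '[2,0,0,0,0,0,50, 2,0,0,0,0,0,50, 2,0,0,0,0,0,50, 0,0,0,0,0,0,50, 0,0,0,0,0,0,50]' 30
```

```text
time: 31.12
position: [0.5377, 0.0182, 0.2331]
tool_rot: [2.105, 0.234, -2.105]
ft_force: [0.1, 0.6, -1.0]
grip_width: 0.691
```

```bash
python3 -m crank '[1,0,0,0,0,0,50, 1,0,0,0,0,0,50, 0.5,0,0,0,0,0,50, 0.5,0,0,0,0,0,50, 0,0,0,0,0,0,50]' 30
python3 -m crank '[0.5,0,0,0,0,0,50, 0,0,0,0,0,0,50, 0,0,0,0,0,0,50, 0,0,0,0,0,0,50, 0,0,0,0,0,0,50]' 30
```

```text
time: 31.75
position: [0.5377, 0.0182, 0.23]
tool_rot: [2.105, 0.234, -2.105]
ft_force: [-0.7, -0.2, -1.5]
grip_width: 0.683
time: 32.38
position: [0.5378, 0.0182, 0.2299]
tool_rot: [2.105, 0.234, -2.105]
ft_force: [-2.7, -0.2, 6.0]
grip_width: 0.682
```

Contact at exactly the seated height (+28 mm). Release gently and retreat.

```bash
python3 -m crank '[0,0,0,0,0,0,61, 0,0,0,0,0,0,64, 0,0,0,0,0,0,70, 0,0,0,0,0,0,80, 0,0,0,0,0,0,85]' 
python3 -m crank '[-10,0,0,0,0,0,85, -20,0,0,0,0,0,85, -40,0,0,0,0,0,85, -40,0,0,0,0,0,85, -40,0,0,0,0,0,85]'
python3 -m crank '[0,30,40,0,0,0,85, 0,30,40,0,0,0,85, 0,40,40,0,0,0,85, 0,40,40,0,0,0,85, 0,40,40,0,0,0,85]'
python3 -m crank '[0,40,20,0,0,0,85, 0,40,20,0,0,0,85, 0,40,20,0,0,0,85, 0,0,0,0,0,0,85, 0,0,0,0,0,0,85]'
python3 - <<'E'
from fit import *
from plan import *
plan([],0)
ims={c:ctrl.get_image(c) for c in("top","scene")}
def rect(q,z): return [tuple(loc(0,i*.101,j*.03,q))+(z,) for i,j in((1,1),(1,-1),(-1,-1),(-1,1),(1,1))]
o=[]
for c,x in(("scene",.5363),("top",.5392)):
    q=(x,.018,.2205)
    o.append(crop(ims[c],c,(.538,.018,.03),"",[(rect(q,.068),(0,255,0))],half=36 if c=="scene" else 30,S=5.5 if c=="scene" else 6.6) if 0 else crop(ims[c],c,(.538,.018,.03),"",[(rect(q,.068),(0,255,0))],half=36,S=5))
cv2.imwrite("pics/n.png",np.hstack(o))
cv2.imwrite("pics/n2.png",cv2.resize(ims["scene"][:,:,::-1],(800,600)))
cv2.imwrite("pics/n3.png",cv2.resize(ims["top"][:,:,::-1],(800,600)))
E
```

```text
time: 33.0
position: [0.5377, 0.0182, 0.2295]
tool_rot: [2.105, 0.234, -2.105]
ft_force: [-0.5, -0.4, -0.5]
grip_width: 0.933
time: 33.62
position: [0.5375, 0.0182, 0.3817]
tool_rot: [2.106, 0.234, -2.104]
ft_force: [0.5, 0.3, 0.5]
grip_width: 0.977
time: 34.25
position: [0.3808, -0.2025, 0.3805]
tool_rot: [2.106, 0.233, -2.102]
ft_force: [0.8, -0.1, -0.6]
grip_width: 0.977
time: 34.88
position: [0.3501, -0.3309, 0.3796]
tool_rot: [2.106, 0.235, -2.104]
ft_force: [-0.1, 0.6, -0.6]
grip_width: 0.976
t 34.88 grasp now [ 0.3502 -0.3307  0.2156] yaw err deg [-7.731e+01 -9.000e-02  3.000e-02] grip mm 84.9 F [-0.1  0.6 -0.6]
```

View pics/n.png

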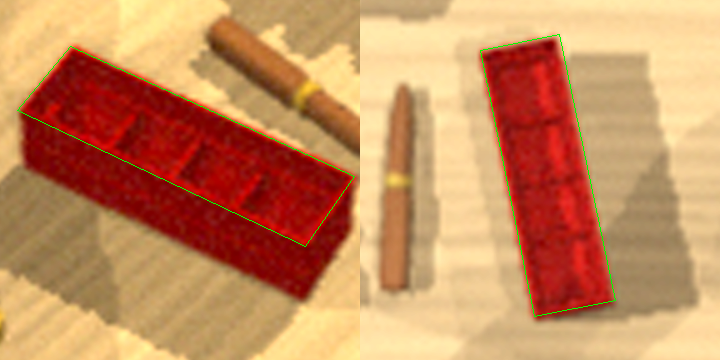

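View pics/n2.png

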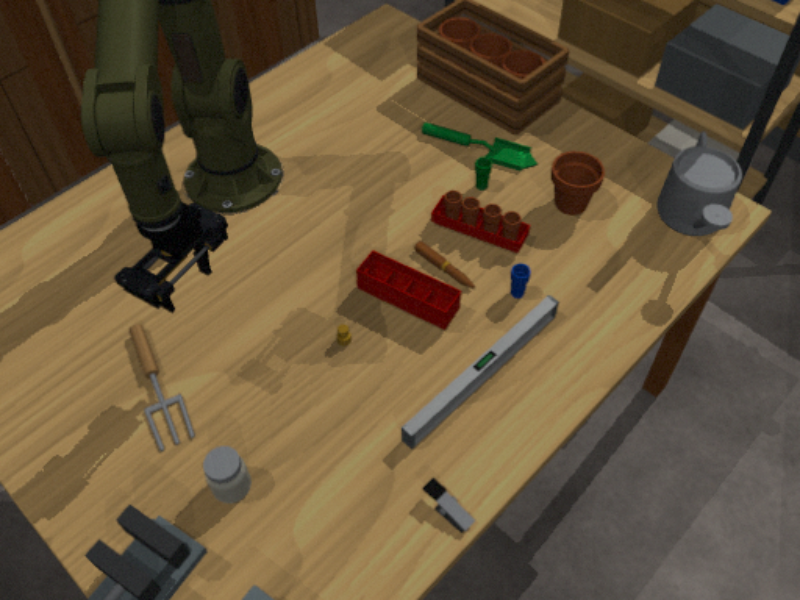

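View pics/n3.png

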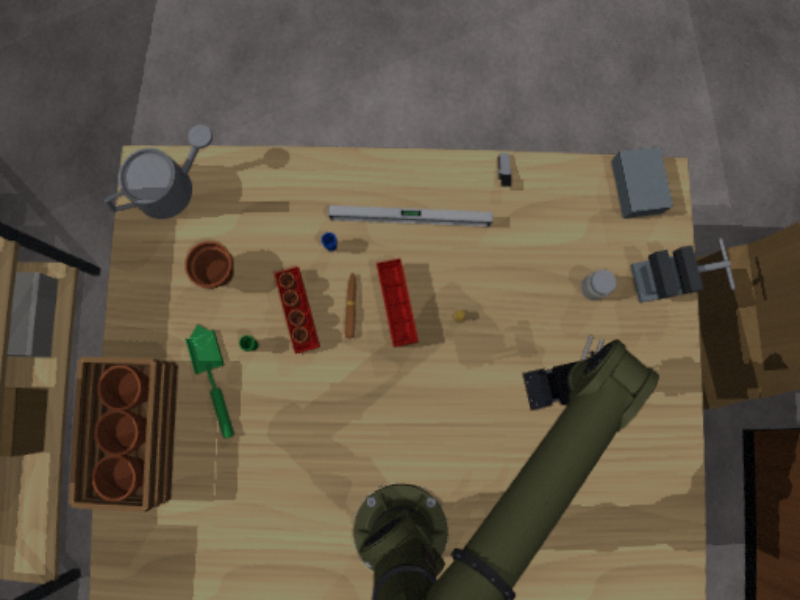

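```bash
python3 -c "
from bench import ctrl
print(ctrl.get_state()['qd']);print(ctrl.close_job())"
```

```text
[-0.00472711 -0.00186128  0.00053357  0.00283982  0.00325553 -0.00330347
  0.00088454]
the job is handed in; nothing more can be done
None
```

The job is done and handed in at about 35 s of the 72 s allowed. I moved the two pots from the right-hand tray into the two free cells of the left-hand tray, lowering each until it touched the cell floor (about 5–6 N) before letting go. I then stacked the emptied tray on the spare.

**Pots:** the last pictures show four pots upright, one in each cell.

**Stack:** the tray made contact at the expected height, 28 mm up. Its rim outline drawn at 68 mm matches both camera pictures.

**Other things on the bench:** comparing pictures by eye, I saw nothing else moved. The arm ends over the hand fork, hiding part of it in the top picture, but the fork shows unmoved in the scene picture.

**Disagreements:**
- The two cameras differed by about 3 mm along x, within the stated calibration error; I used the differences between trays, on which they agreed.
- The gripper read about 36–37 mm on the 38 mm pots.

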